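Load a timber swatch under the spring clip of a sample jig

TASK

Load the timber swatch into the sample jig: with one fingertip press the clip's long plate down so that its nose rises, and keep it held down while the other fingertip pushes the swatch along its lane, under the nose, until it is home against the end stop. Only then let the clip go so that its nose rests on the swatch, and take the hand clear. Push the swatch, never lift it, and leave the offcut, the tape roll and the jar alone.

Things in the scene. Friction and masses are not known exactly. Their poses are not given: they have to be found in the camera images.
- jig: Sample jig fixed to the bench: plywood board 200 x 140 x 10 mm (x -100 to 100, y -75 to 65). Origin on its underside at bench height (z = 0); x = direction in which the swatch is pushed, y left of that, z up. Two dark bearing blocks, 10 x 12 mm, at y = 0, x = -94 and 81, top at z = 38, carry the clip's shaft.
- stop (a point): Foot of the end stop's face, at jig (75, -33, 10) mm, mid-lane; stop top at z = 26. The lane: board top (z = 10) at jig y -59.5 to -6.5, 53 mm wide, along the board's right side, between two low aluminium fence strips (x -60 to 90, tops at z = 20). It is open towards -x.
- swatch: Flat dark timber swatch, 64 (along the lane) x 50 x 14 mm, about 35 g, loose in the lane, top 24 mm above the bench. Origin at the centre of its underside. Starts 37 to 63 mm short of the stop, wholly short of the clip's nose; home, its origin is at jig x = 43 mm.
- clip (a joint): Steel spring clip, a rocker on a shaft along jig x at y = 0, z = 30 mm. Rad: 0 closed (nose 9 mm above the board: blocks the swatch), 0.40 fully pressed; over about 0.17 the nose clears the swatch, resting on it reads about 0.16. Pressing the plate on the left raises the nose on the right; let go, it springs shut. About 2.5 N starts it, 5 N holds it fully pressed.
- plate (a point): Top centre of the clip's flat press plate, 110 mm long (jig x -90 to 20) and 26 mm wide (jig y about 17 to 43). Closed, it slopes up to the left, top 25 to 35 mm above the bench; fully pressed it is level, top at 17 mm, so the other fingertip at that same height stands in the lane behind the swatch. A fingertip can slide along it while holding it down.
- nose (a point): Underside centre of the clip's nose, a steel block 20 mm long (jig x 45 to 65) and 9 mm wide over mid-lane (jig y = -33).
- offcut: Pale wooden offcut 75 x 38 x 32 mm, a bystander, standing left of the jig. Origin at the centre of its underside.
- tape: Roll of paper tape, 84 mm across, 24 mm high, a bystander lying right of the jig. Origin at the centre of its underside.
- jar: Amber jar, 60 mm across, 75 mm high, a bystander beyond the jig. Origin at the centre of its underside.
Things that resemble listed ones, but are neither listed nor needed, are in the scene too. Of the things that look like the swatch, the larger one is meant. Of the things that look like the jig, take the one that is farthest to the robot's left at the start.

How it is judged:
By the outcome, as a careful person would: the job done as asked, in the order asked, and still so for the second after the job is handed in, with the robot touching nothing.
It also fails if it takes over 38 s, if anything falls off the work surface, if the arm or the gripper's body presses on something with over 40 N, if the wrist force passes 120 N, or if a joint passes its speed limit or range.

ROBOT

A 6-joint arm with a two-finger parallel gripper is mounted at the origin on the work surface. World frame = base frame: x ahead of the robot, y to its left, z up, the work surface at z = 0. Lengths are in m, angles in degrees, forces in N, time in s.
With the tool pointing down it reaches from about 0.3 to 0.75 m from the base axis. Payload 8.5 kg.
Tool frame: the origin (TCP) lies at the very end of the fingers, on their centre line; the grasp point (between the pads) lies 19 mm behind it; y points along the fingers, z is the direction in which the jaws open and shut, and the axes are right-handed (so a half turn about y gives the same grasp; the last joint's range is limited). The gripper opens to 85 mm and grips with 20 to 120 N. Pads are 22 mm wide; open, the fingers measure 114 mm over their backs; the gripper's body (76 mm by 85 mm) begins 54 mm behind the grasp point. The pads swing forward as they close: fully open they stand 13 mm farther back than shut.
Start: joints at [61.862, 21.807, 74.336, -0, 83.858, -12.336], TCP at [0.15, 0.529, 0.231] pointing down, gripper open.
Joint ranges: [-178.18, 178.18], [-50.72, 133.34], [12.68, 142.11], [-81.47, 261.47], [9.98, 163.14], [-165.26, 165.26]. Speed limits (degrees/s): [136.94, 136.94, 180, 180, 180, 180].

INTERFACE

Orientations are given as a 3x3 rotation matrix whose columns are the frame's x, y, z axes.
In Python, from rig import env gives the robot as it stands. The module is installed in compiled form; this text tells all that it offers.
- The arm moves only by the tool servo_tool, never from a script. Its argument "rows" is one flat list of numbers, 7 for each row, row after row: the opening, from 0 (shut) to 1 (fully open), then the shift along the world's x, y, z in m, then the turn, a rotation vector about the world's x, y, z in degrees. A call has 1 to 10 rows; each row shifts and turns the commanded pose from where the row before left it; what a row does not reach is not made up. A row lasts 1/12 s, in which the tool goes at most 41.7 mm and 7.16 degrees, less where a joint would pass 70% of its speed; a pose out of reach is approached as far as the arm can. A call with a gripper value outside its range is refused whole. The fingers move at their own pace and stop on an object; "force" is the grip in N (left out, the last holds). Time passes only in rows, so rows that do not move let the fingers close. It gives the time, the measured TCP pose, the force and the opening at its end, in the units of the state.
- env.observe(): the state, without advancing time (a new reading comes with each control period).
- env.get_image(name): name is "scene" or "top" or "wrist"; returns the picture (480x640x3 uint8, red, green, blue); there is no depth.
- env.camera_model(name): a dict with "camera_matrix" (3x3 intrinsics, pixels), "k1" (the pictures are not rectified: a ray, as slopes to the right and down, at radius r is drawn at 1 + k1 r^2 times it, then the intrinsics apply), "R" (3x3) and "t" (3): a world point X has camera coordinates R X + t; the wrist camera has in their place "mount" (4x4, takes a point from camera to tool coordinates, whose origin is the TCP and whose axes are the tool frame's). Camera axes: x right, y down, z forward; pixel columns grow to the right and rows downward; lengths in m; the calibration is good to about 2 mm. A picture is of the moment at which its call begins: read the wrist's pose just before it. camera_model takes no time and is no camera call.
- env.close_job(): hands the job in, once; it reports no verdict.
The state is a dict: "time_s": time; "q": joint angles; "qvel": joint speeds; "joint_efforts": joint torques, N m; "position": TCP position; "tool_rot": TCP orientation; "ft_force": force on the tool from outside, world axes, zero at the start; "wrist_torque": the same for the moment, N m; "grip_width": finger opening in m.
Only numpy, scipy, OpenCV 4.12 (cv2) and the standard library are available. Lean on these libraries where they do the work, as an engineer would, in place of code of your own. Each camera call takes 0.05 s, during which the arm holds its last target.

## Working session

There is one attempt and no reset: what is moved stays moved. The work goes in short steps, Python scripts to look and compute and a tool call to move; the robot and the scene stay as the last step left them, time stands still between calls to the robot, and variables do not carry over. Pictures are saved under pics/ and viewed, and the job is handed in when it is done.

Besides the shell and the picture viewer there is one more tool, called as a command line: name --argument value ..., lists and objects as JSON in quotes. servo_tool: Moves the arm, as the interface text tells. Its arguments: {"type":"object","properties":{"rows":{"type":"array","items":{"type":"number"}},"force":{"type":"number"}},"required":["rows"]}

```bash
mkdir -p pics; ls; python3 - <<'E'
from rig import env
import cv2,json
s=env.observe(); print(s)
for n in("scene","top","wrist"):
    im=env.get_image(n); cv2.imwrite(f"pics/{n}0.png",im[:,:,::-1])
    print(n,env.camera_model(n))
E
```

```text
pics
{'time_s': 0.0, 'q': array([ 6.18629592e+01,  2.18413862e+01,  7.43851280e+01,  2.43324063e-04,
        8.38585000e+01, -1.23354495e+01]), 'qvel': array([ 0.05532284, -0.06706448,  0.05595795, -0.00513378, -0.07113832,
        0.09620146]), 'joint_efforts': array([ 2.84306800e-03, -4.48443782e+01, -2.31285775e+01,  4.78186314e-05,
        4.63870936e-03, -2.80689967e-06]), 'position': array([0.14962404, 0.52894906, 0.23070587]), 'tool_rot': array([[ 9.62210194e-01, -7.03445898e-04,  2.72306901e-01],
       [-2.72307621e-01, -1.30643595e-03,  9.62209360e-01],
       [-3.21110701e-04, -9.99998899e-01, -1.44861967e-03]]), 'ft_force': array([ 0.17855588, -0.14396089, -0.95666283]), 'wrist_torque': array([-0.04246919,  0.00512961, -0.03888992]), 'grip_width': 0.08528895438184922}
scene {'camera_matrix': array([[624.05799961,   0.        , 311.75831914],
       [  0.        , 624.05799961, 238.49672396],
       [  0.        ,   0.        ,   1.        ]]), 'k1': -0.055637042266804354, 'R': array([[ 0.31343223,  0.94956615,  0.00918515],
       [ 0.80197731, -0.25951175, -0.53803908],

[... 367 characters left out ...]
  [-0.9851618 ,  0.02631728, -0.16959844],
       [ 0.16944027, -0.00814426, -0.98550681]]), 't': array([0.00478729, 0.56965985, 1.00237547])}
wrist {'camera_matrix': array([[387.54083679,   0.        , 319.31564488],
       [  0.        , 387.54083679, 244.60540984],
       [  0.        ,   0.        ,   1.        ]]), 'k1': -0.04170690118303869, 'mount': array([[-3.93471061e-04,  9.57172999e-01,  2.89516313e-01,
        -7.32521731e-02],
       [ 1.02277457e-03, -2.89515799e-01,  9.57172689e-01,
        -1.42079059e-01],
       [ 9.99999400e-01,  6.72729676e-04, -8.65056110e-04,
         1.09832754e-03],
       [ 0.00000000e+00,  0.00000000e+00,  0.00000000e+00,
         1.00000000e+00]])}
```

View pics/scene0.png

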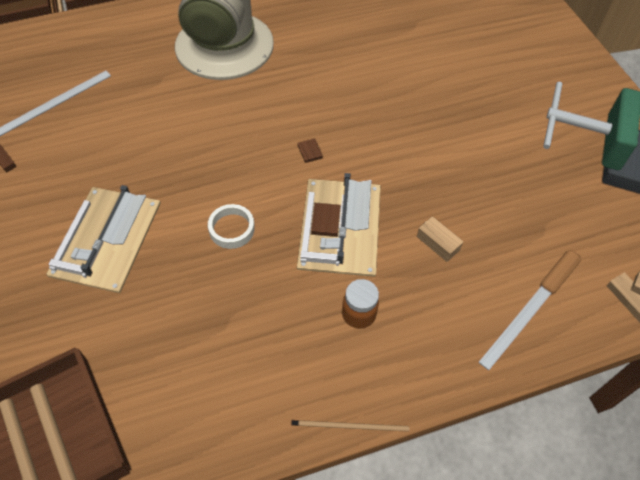

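View pics/top0.png

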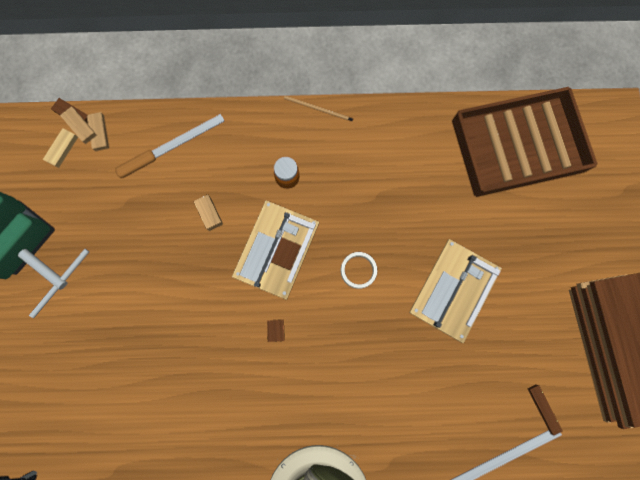

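View pics/wrist0.png

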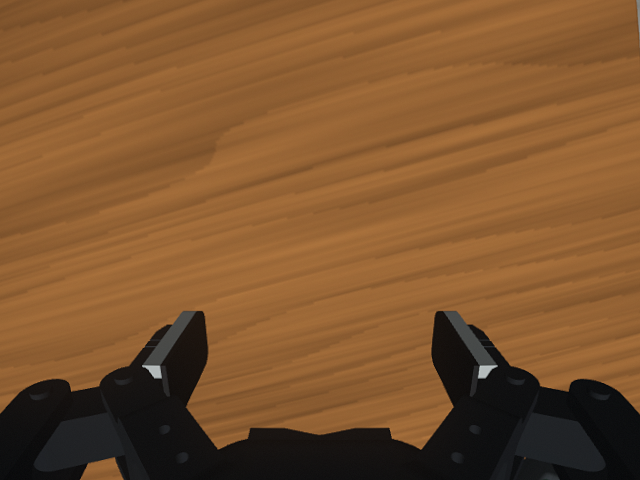

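The scene view shows the target jig (with the larger swatch in it) at about (340,225) and a lookalike jig at (105,238). In the top view the target jig is at (275,250), with its stop at the upper right around (300,222). The tape is at (360,270), the jar at (286,172), the offcut at (207,212) and the small lookalike swatch at (276,330). The wrist view shows only bench and the open fingers.

```bash
cat > h.py <<'E'
import numpy as np, cv2
from rig import env
def cam(n,s=None):
    c=env.camera_model(n)
    K=c["camera_matrix"];k=c["k1"]
    if "R" in c: R,t=np.array(c["R"]),np.array(c["t"])
    else:
        M=np.array(c["mount"]); T=np.eye(4);T[:3,:3]=s["tool_rot"];T[:3,3]=s["position"]
        W=np.linalg.inv(T@M); R,t=W[:3,:3],W[:3,3]
    return K,np.array([k,0,0,0.]),R,t
def ray(C,px):
    K,d,R,t=C
    p=cv2.undistortPoints(np.array(px,float).reshape(-1,1,2),K,d).reshape(-1,2)
    v=np.c_[p,np.ones(len(p))]@R
    return -R.T@t,v
def plane(C,px,z):
    o,v=ray(C,px); return o+v*((z-o[2])/v[:,2])[:,None]
def tri(C1,p1,C2,p2):
    o1,v1=ray(C1,p1);o2,v2=ray(C2,p2);out=[]
    for a,b in zip(v1,v2):
        x=np.linalg.lstsq(np.c_[a,-b],o2-o1,rcond=None)[0]
        P,Q=o1+a*x[0],o2+b*x[1]; out.append(np.r_[(P+Q)/2,np.linalg.norm(P-Q)])
    return np.array(out)
def proj(C,X):
    K,d,R,t=C
    return cv2.projectPoints(np.array(X,float).reshape(-1,3),cv2.Rodrigues(R)[0],t,K,d)[0].reshape(-1,2)
E
python3 - <<'E'
import cv2
a=cv2.imread("pics/top0.png")[190:310,220:330]; cv2.imwrite("pics/topc.png",cv2.resize(a,None,fx=5,fy=5,interpolation=cv2.INTER_CUBIC))
a=cv2.imread("pics/scene0.png")[165:285,285:395]; cv2.imwrite("pics/scenec.png",cv2.resize(a,None,fx=5,fy=5,interpolation=cv2.INTER_CUBIC))
E
```

```text
(no output)
```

View pics/topc.png

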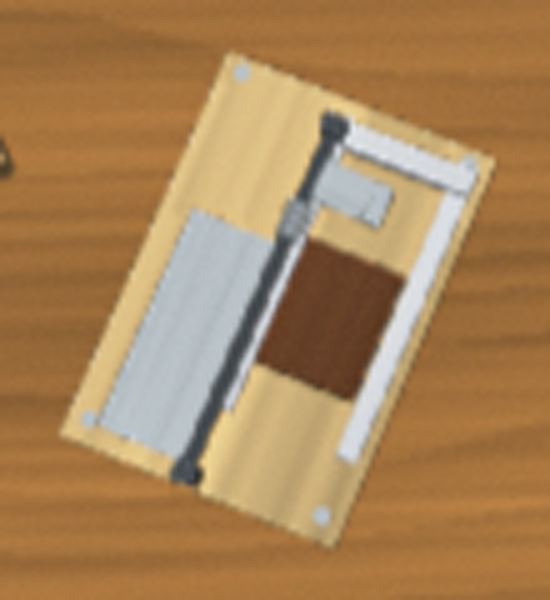

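View pics/scenec.png

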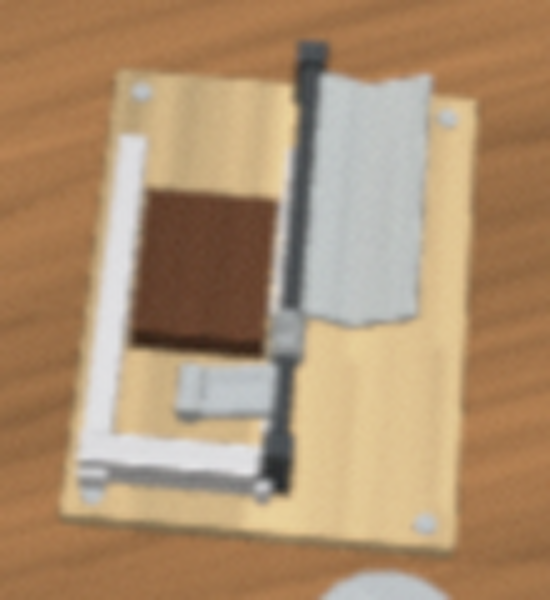

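Both crops show the jig clearly. In top-crop pixels the board corners are (230,52), (495,158), (332,547) and (62,433). In the scene crop they are (455,550), (62,515), (118,70) and (477,100). I'll triangulate from these.

```bash
python3 - <<'E'
from h import *
f=lambda L,o:(np.array(L,float)+.5)/5-.5+np.array(o)
T,S=cam("top"),cam("scene")
tp=f([(230,52),(495,158),(332,547),(62,433)],(220,190))
sp=f([(455,550),(62,515),(118,70),(477,100)],(285,165))
P=tri(T,tp,S,sp); print(P.round(4))
loc=np.array([(.1,.065),(.1,-.075),(-.1,-.075),(-.1,.065)])
for nm,W in(("top",plane(T,tp,.01)),("scene",plane(S,sp,.01)),("tri",P)):
    W=W[:,:2]; A=loc-loc.mean(0);B=W-W.mean(0)
    a=np.arctan2((A[:,0]*B[:,1]-A[:,1]*B[:,0]).sum(),(A*B).sum()); R=np.array([[np.cos(a),-np.sin(a)],[np.sin(a),np.cos(a)]])
    o=W.mean(0)-R@loc.mean(0); print(nm,np.degrees(a),o,(W-(loc@R.T+o)).round(4).tolist())
    # swatch top corners
# swatch rear corners top crop, z=.024
sw=plane(T,f([(315,237),(408,273),(352,400),(255,362)],(220,190)),.024)
ss=plane(S,f([(265,343),(130,335),(148,188),(278,198)],(285,165)),.024)
print(((sw[:,:2]-o)@R).round(4)); print(((ss[:,:2]-o)@R).round(4))
print(tri(T,f([(315,237),(408,273),(352,400),(255,362)],(220,190)),S,f([(265,338),(133,330),(148,188),(278,198)],(285,165))).round(4))
s=env.observe(); print(proj(cam("wrist",s),s["position"]))
E
```

```text
[[ 6.742e-01  1.069e-01  1.110e-02  1.400e-03]
 [ 6.184e-01 -1.970e-02  1.170e-02  2.000e-04]
 [ 4.362e-01  6.090e-02  1.230e-02  2.000e-04]
 [ 4.927e-01  1.869e-01  1.280e-02  1.700e-03]]
top -23.91469374579607 [0.55755508 0.08812964] [[-0.001, -0.0007], [0.0002, 0.0012], [0.0006, 0.001], [0.0002, -0.0015]]
scene -23.82837802410906 [0.55618931 0.08928393] [[-0.0002, -0.0004], [0.0002, 0.0004], [0.0001, 0.0003], [-0.0001, -0.0003]]
tri -23.863636834083874 [0.55740639 0.0883326 ] [[-0.001, -0.0004], [-0.0001, 0.0011], [0.0006, 0.0007], [0.0004, -0.0013]]
[[ 0.0299 -0.0113]
 [ 0.0307 -0.0582]
 [-0.0341 -0.0571]
 [-0.0349 -0.0086]]
[[ 0.0279 -0.008 ]
 [ 0.0295 -0.0569]
 [-0.0364 -0.0566]
 [-0.0369 -0.0081]]
[[0.5799 0.0674 0.0284 0.0037]
 [0.5617 0.0239 0.0278 0.0028]
 [0.5029 0.0502 0.0266 0.0009]
 [0.5218 0.0948 0.0262 0.0008]]
[[316.89863336 315.94665932]]
```

servo_tool --rows '[0.61,0.025,-0.03,0,0,0,-0.8,0.61,0.025,-0.03,0,0,0,-0.8,0.61,0.025,-0.03,0,0,0,-0.8,0.61,0.025,-0.03,0,0,0,-0.8,0.61,0.025,-0.03,0,0,0,-0.8,0.61,0.025,-0.03,0,0,0,-0.8,0.61,0.025,-0.03,0,0,0,-0.8,0.61,0.025,-0.03,0,0,0,-0.8,0.61,0.025,-0.03,0,0,0,-0.8,0.61,0.025,-0.03,0,0,0,-0.8]' --force 40

```text
time_s: 0.98
position: [0.4005, 0.2274, 0.2313]
tool_rot: [[0.915, -0.0, 0.404], [-0.404, 0.0, 0.915], [-0.0, -1.0, -0.0]]
ft_force: [0.5, 0.3, -0.9]
grip_width: 0.0518
```

servo_tool --rows '[0.61,0.025,-0.03,0,0,0,0,0.61,0.025,-0.03,0,0,0,0,0.61,0.025,-0.03,0,0,0,0,0.61,0.025,-0.027,0,0,0,0,0.61,0,0,-0.025,0,0,0,0.61,0,0,-0.025,0,0,0,0.61,0,0,-0.025,0,0,0,0.61,0,0,0,0,0,0]'

```text
time_s: 1.65
position: [0.4976, 0.1119, 0.1522]
tool_rot: [[0.915, -0.009, 0.404], [-0.404, 0.0, 0.915], [-0.008, -1.0, -0.003]]
ft_force: [-0.2, 0.6, -0.3]
grip_width: 0.0521
```

servo_tool --rows '[0.61,0.001,0,-0.01,0,0,0,0.61,0,0,0,0,0,0]'

```text
time_s: 1.82
position: [0.5009, 0.1123, 0.146]
tool_rot: [[0.915, -0.0, 0.403], [-0.403, -0.0, 0.915], [-0.0, -1.0, -0.0]]
ft_force: [-0.9, 0.1, 0.5]
grip_width: 0.0521
```

```bash
python3 - <<'E'
from h import *
s=env.observe(); print(s["position"],s["tool_rot"].round(3),s["ft_force"])
im=env.get_image("wrist"); cv2.imwrite("pics/w1.png",im[:,:,::-1])
np.savez("s1.npz",position=s["position"],tool_rot=s["tool_rot"])
im=env.get_image("scene"); cv2.imwrite("pics/s1.png",im[:,:,::-1])
E
```

```text
[0.50085374 0.11231092 0.14601652] [[ 0.915 -0.     0.403]
 [-0.403 -0.     0.915]
 [-0.    -1.    -0.   ]] [-0.85954127  0.13095239  0.53121365]
```

View pics/w1.png

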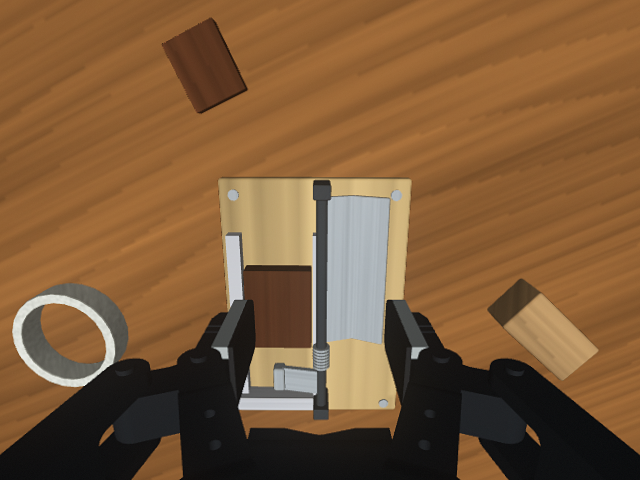

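View pics/s1.png

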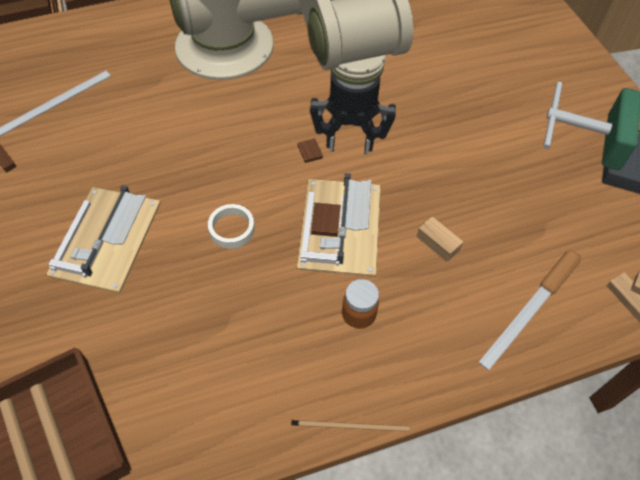

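The wrist picture shows the jig square to the hand. The board's rear corners are at (219,178) and (411,178), and the swatch's rear top edge runs from (245,266) to (312,266). The inner fingertip corners are at about (253,300) and (386,300).

```bash
python3 - <<'E'
from h import *
s=dict(np.load("s1.npz")); C=cam("wrist",s)
a=np.radians(-23.86);R=np.array([[np.cos(a),-np.sin(a)],[np.sin(a),np.cos(a)]]);o=np.array([.5568,.0887])
L=lambda px,z:((plane(C,px,z)[:,:2]-o)@R*1000).round(1).tolist()
print("tcp",(s["position"][:2]-o)@R)
print("rear corners",L([(219,178),(411,178)],.010))
print("swatch rear top",L([(245,266),(312,266)],.024),"fwd",L([(249,348),(312,348)],.024))
print("fence rear R",L([(227,234),(241,234)],.020),"blocks",L([(314,181),(330,181)],.038))
print("plate rear", L([(329,197)],.025),L([(390,199)],.035),"front",L([(329,340)],.025),L([(382,344)],.035))
for h in(0,.002,.004,.006,.008,.010):
  P=[s["position"]+s["tool_rot"]@np.array([x,-h,z]) for x in(-.011,.011) for z in(-.026,.026)]
  print(h,proj(C,P).round(1).tolist())
im=cv2.imread("pics/w1.png")[280:400,200:440]; cv2.imwrite("pics/w1c.png",cv2.resize(im,None,fx=3.3,fy=3.3,interpolation=cv2.INTER_CUBIC))
E
```

```text
tcp [-0.06071559 -0.00103739]
rear corners [[-99.7, -72.0], [-99.9, 65.3]]
swatch rear top [[-37.9, -54.0], [-38.1, -5.4]] fwd [[29.9, -54.7], [29.7, -5.7]]
fence rear R [[-60.9, -66.5], [-60.9, -56.4]] blocks [[-101.2, -3.6], [-101.2, 6.7]]
plate rear [[-88.6, 6.4]] [[-89.1, 46.5]] front [[22.0, 7.4]] [[19.4, 46.6]]
0 [[251.4, 291.2], [382.0, 291.3], [254.2, 339.9], [379.4, 340.1]]
0.002 [[250.6, 293.3], [382.8, 293.4], [253.5, 342.5], [380.1, 342.6]]
0.004 [[249.7, 295.4], [383.6, 295.5], [252.7, 345.1], [380.8, 345.2]]
0.006 [[248.8, 297.5], [384.4, 297.6], [251.8, 347.8], [381.6, 347.9]]
0.008 [[247.9, 299.7], [385.2, 299.9], [251.0, 350.5], [382.3, 350.6]]
0.01 [[247.0, 302.0], [386.1, 302.1], [250.2, 353.3], [383.1, 353.4]]
```

View pics/w1c.png

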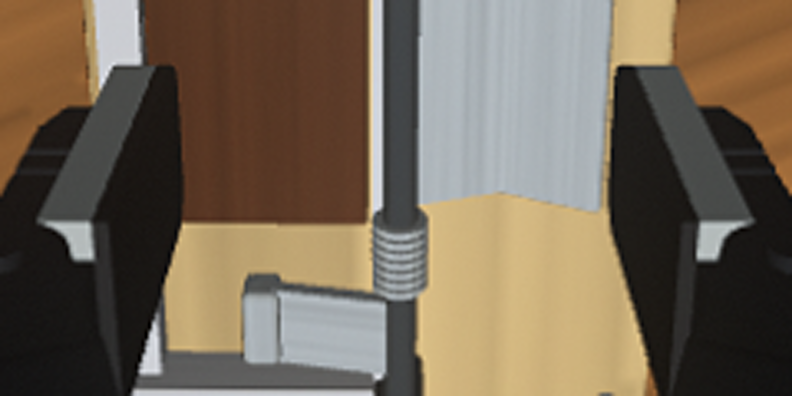

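Measured: jig origin (0.557, 0.089), yaw -23.9°. The swatch's rear face is at jig x ≈ -37 mm, and the TCP is at jig (-61, -1) mm. The fingers line up with the plate and the lane, so I'm going down.

servo_tool --rows '[0.61,0,0,-0.025,0,0,0,0.61,0,0,-0.025,0,0,0,0.61,0,0,-0.025,0,0,0,0.61,0,0,-0.02,0,0,0,0.61,0,0,0,0,0,0,0.61,0,0,0,0,0,0]'

```text
time_s: 2.42
position: [0.5012, 0.1123, 0.052]
tool_rot: [[0.915, 0.0, 0.403], [-0.403, 0.0, 0.915], [0.0, -1.0, 0.0]]
ft_force: [0.0, 0.4, 1.0]
grip_width: 0.0521
```

servo_tool --rows '[0.61,0,0,-0.005,0,0,0,0.61,0,0,-0.005,0,0,0,0.61,0,0,-0.005,0,0,0,0.61,0,0,0,0,0,0,0.61,0,0,0,0,0,0]'

```text
time_s: 2.83
position: [0.5008, 0.1122, 0.0364]
tool_rot: [[0.915, 0.0, 0.404], [-0.404, 0.0, 0.915], [-0.0, -1.0, 0.0]]
ft_force: [-0.4, 1.3, 1.1]
grip_width: 0.0519
```

```bash
cat > look.py <<'E'
import sys
from h import *
n=sys.argv[1]
s=env.observe(); print(s["time_s"],s["position"].round(4),s["ft_force"].round(1),s["wrist_torque"].round(2))
im=env.get_image("wrist")[:,:,::-1]; cv2.imwrite(f"pics/w{n}.png",im)
t=env.get_image("scene")[:,:,::-1][165:285,285:395]
a=cv2.resize(im[150:430,170:470],None,fx=1.43,fy=1.43); b=cv2.resize(t,(366,400),interpolation=cv2.INTER_CUBIC)
cv2.imwrite(f"pics/c{n}.png",np.hstack([a[:400],b]))
E
python3 look.py 2
```

```text
2.8333 [0.5008 0.1122 0.0364] [-0.4  1.3  1.1] [-0.01 -0.01 -0.01]
```

View pics/c2.png

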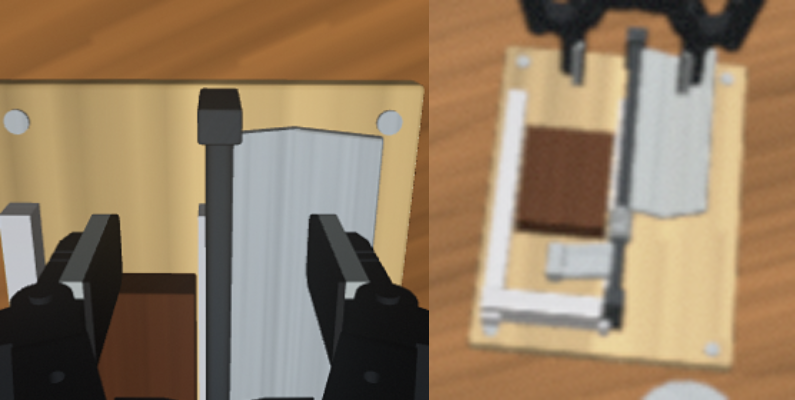

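The right finger is over the middle of the plate. The left finger is over the lane behind the swatch, whose rear edge is at about (150,275) in the left panel. I'll press in small steps and watch the force.

servo_tool --rows '[0.61,0,0,-0.003,0,0,0,0.61,0,0,-0.003,0,0,0,0.61,0,0,0,0,0,0,0.61,0,0,0,0,0,0]'

```text
time_s: 3.27
position: [0.5006, 0.1122, 0.0301]
tool_rot: [[0.915, -0.001, 0.404], [-0.404, -0.0, 0.915], [-0.0, -1.0, -0.0]]
ft_force: [0.3, 0.2, -0.5]
grip_width: 0.0522
```

servo_tool --rows '[0.61,0,0,-0.003,0,0,0,0.61,0,0,-0.003,0,0,0,0.61,0,0,0,0,0,0,0.61,0,0,0,0,0,0]'

```text
time_s: 3.6
position: [0.501, 0.1122, 0.0244]
tool_rot: [[0.915, 0.0, 0.404], [-0.404, 0.0, 0.915], [0.0, -1.0, 0.0]]
ft_force: [0.4, -0.3, 2.3]
grip_width: 0.052
```

servo_tool --rows '[0.61,0,0,-0.002,0,0,0,0.61,0,0,-0.002,0,0,0,0.61,0,0,0,0,0,0,0.61,0,0,0,0,0,0]'

```text
time_s: 3.93
position: [0.5008, 0.112, 0.0203]
tool_rot: [[0.915, -0.0, 0.404], [-0.404, -0.0, 0.915], [0.0, -1.0, -0.0]]
ft_force: [-0.7, -3.2, 4.0]
grip_width: 0.052
```

```bash
python3 look.py 3
```

```text
3.9333 [0.5008 0.112  0.0203] [-0.7 -3.2  4. ] [-0.45  0.05 -0.02]
```

View pics/c3.png

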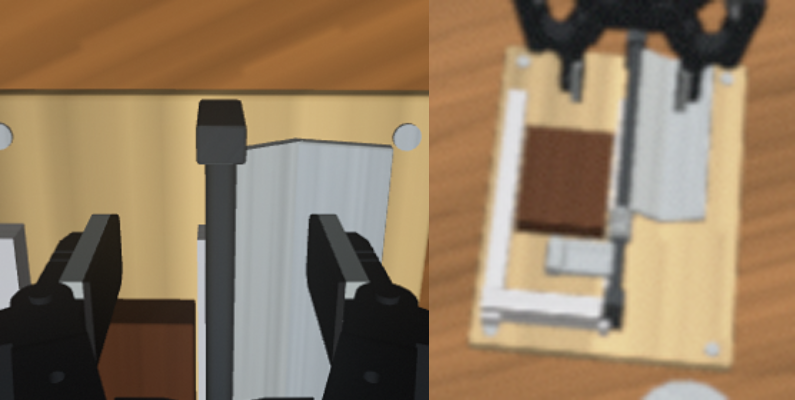

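servo_tool --rows '[0.61,0,0,-0.002,0,0,0,0.61,0,0,-0.001,0,0,0,0.61,0,0,0,0,0,0,0.61,0,0,0,0,0,0]'

```text
time_s: 4.37
position: [0.5007, 0.1118, 0.0174]
tool_rot: [[0.915, -0.0, 0.403], [-0.403, -0.001, 0.915], [0.0, -1.0, -0.001]]
ft_force: [-0.6, -6.9, 5.9]
grip_width: 0.052
```

servo_tool --rows '[0.61,0,0,-0.001,0,0,0,0.61,0,0,0,0,0,0,0.61,0,0,0,0,0,0]'

```text
time_s: 4.62
position: [0.5006, 0.1117, 0.0165]
tool_rot: [[0.915, -0.0, 0.403], [-0.403, -0.001, 0.915], [0.0, -1.0, -0.001]]
ft_force: [-1.9, -6.6, 6.1]
grip_width: 0.0518
```

```bash
python3 look.py 4
```

```text
4.6167 [0.5006 0.1117 0.0165] [-1.9 -6.6  6.1] [-0.91  0.21 -0.02]
```

View pics/c4.png

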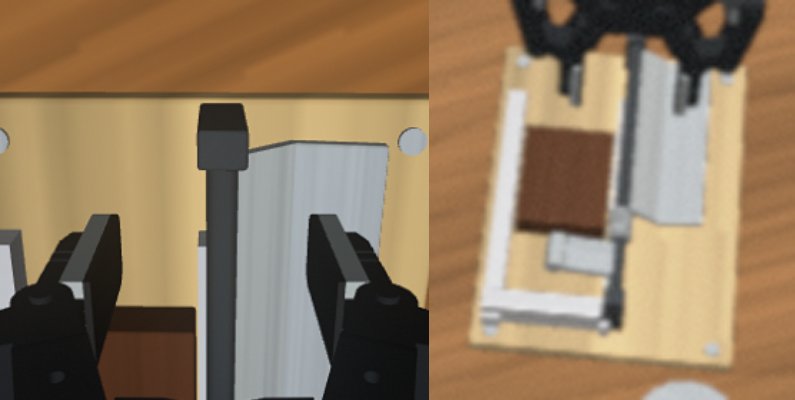

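servo_tool --rows '[0.61,-0.0005,-0.001,-0.0005,0,0,0,0.61,-0.0005,-0.001,-0.0005,0,0,0,0.61,0,0,0,0,0,0,0.61,0,0,0,0,0,0]'

```text
time_s: 5.05
position: [0.5001, 0.1105, 0.0154]
tool_rot: [[0.915, 0.001, 0.404], [-0.404, 0.0, 0.915], [0.001, -1.0, 0.001]]
ft_force: [1.2, 1.6, 3.5]
grip_width: 0.0524
```

servo_tool --rows '[0.61,-0.0005,-0.001,-0.001,0,0,0,0.61,0,0,0,0,0,0,0.61,0,0,0,0,0,0]'

```text
time_s: 5.3
position: [0.4994, 0.1093, 0.0143]
tool_rot: [[0.915, 0.0, 0.404], [-0.404, 0.0, 0.915], [0.0, -1.0, 0.0]]
ft_force: [2.1, 3.5, 3.4]
grip_width: 0.052
```

```bash
python3 - <<'E'
from h import *
s=env.observe();print(s["position"],s["ft_force"])
im=env.get_image("scene")[:,:,::-1];cv2.imwrite("pics/s5.png",im)
a=im[190:285,285:395]; b=cv2.imread("pics/s1.png")[190:285,285:395]
cv2.imwrite("pics/s5c.png",cv2.resize(np.hstack([b,a])[25:],None,fx=3.6,fy=5,interpolation=cv2.INTER_CUBIC))
E
```

```text
[0.49944523 0.10933088 0.01432856] [2.10734479 3.52910793 3.37375574]
```

View pics/s5c.png

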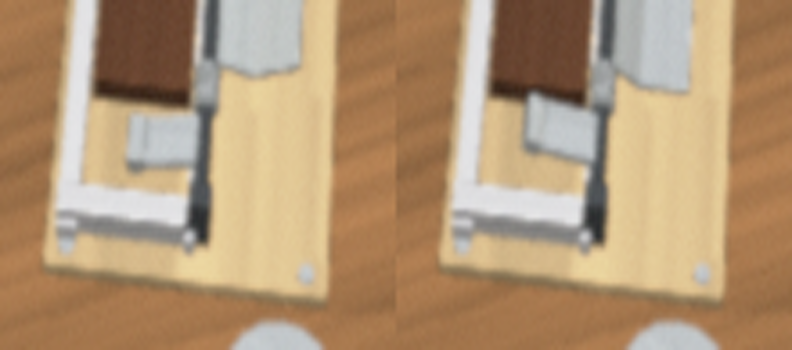

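```bash
python3 - <<'E'
from h import *
a=np.radians(-23.86);R=np.array([[np.cos(a),-np.sin(a)],[np.sin(a),np.cos(a)]]);o=np.array([.5568,.0887])
C=cam("scene")
for z in(.019,.024,.029,.034):
  p=np.r_[R@np.array([.055,-.033])+o,z]; print(z,proj(C,p))
E
```

```text
0.019 [[322.5264626  245.82380683]]
0.024 [[322.59299006 244.34374013]]
0.029 [[322.6600165  242.85241589]]
0.034 [[322.72754742 241.34970805]]
```

The nose rose by about 14 mm, so the clip is close to fully pressed and well past clearance. I'll push along jig x, checking as I go.

servo_tool --rows '[0.61,0.0027,-0.0012,0,0,0,0,0.61,0.0027,-0.0012,0,0,0,0,0.61,0.0027,-0.0012,0,0,0,0,0.61,0.0027,-0.0012,0,0,0,0,0.61,0.0027,-0.0012,0,0,0,0,0.61,0.0027,-0.0012,0,0,0,0,0.61,0.0027,-0.0012,0,0,0,0,0.61,0.0027,-0.0012,0,0,0,0,0.61,0.0027,-0.0012,0,0,0,0,0.61,0,0,0,0,0,0]'

```text
time_s: 6.18
position: [0.5226, 0.0982, 0.014]
tool_rot: [[0.915, -0.003, 0.403], [-0.403, -0.0, 0.915], [-0.003, -1.0, -0.001]]
ft_force: [-2.7, 0.8, 5.2]
grip_width: 0.0522
```

```bash
python3 look.py 6
```

```text
6.1833 [0.5226 0.0982 0.014 ] [-2.7  0.8  5.2] [0.3  0.34 0.09]
```

View pics/c6.png

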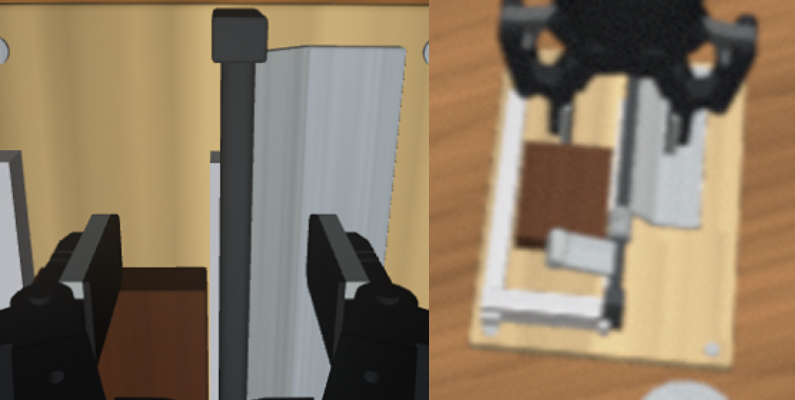

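The swatch is sliding and the nose is still up, just ahead of the swatch's front edge. I'll carry on.

servo_tool --rows '[0.61,0.0028,-0.001,0,0,0,0,0.61,0.0028,-0.001,0,0,0,0,0.61,0.0028,-0.001,0,0,0,0,0.61,0.0028,-0.001,0,0,0,0,0.61,0.0028,-0.001,0,0,0,0,0.61,0.0028,-0.001,0,0,0,0,0.61,0.0028,-0.001,0,0,0,0,0.61,0.0028,-0.0012,0,0,0,0,0.61,0.0028,-0.0012,0,0,0,0,0.61,0,0,0,0,0,0]'

```text
time_s: 7.12
position: [0.5478, 0.0888, 0.0139]
tool_rot: [[0.915, -0.003, 0.403], [-0.403, -0.0, 0.915], [-0.003, -1.0, -0.001]]
ft_force: [-2.7, -0.1, 6.4]
grip_width: 0.0524
```

```bash
python3 look.py 7
```

```text
7.1167 [0.5478 0.0888 0.0139] [-2.7 -0.1  6.4] [0.28 0.38 0.07]
```

View pics/c7.png

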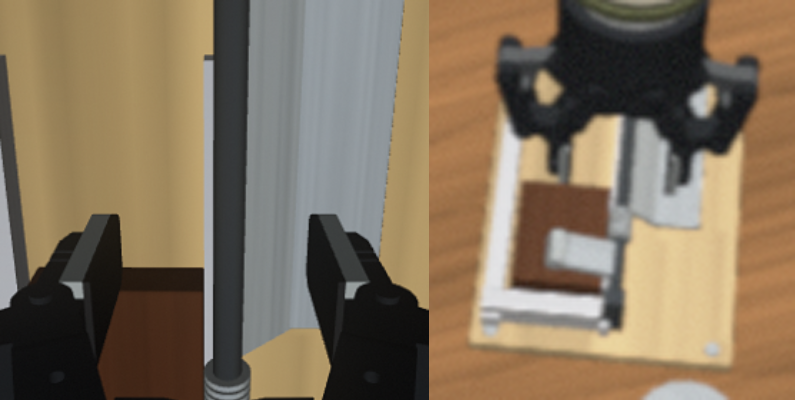

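The swatch is now under the raised nose and its front edge is close to the stop. I'll finish slowly.

servo_tool --rows '[0.61,0.0018,-0.0008,0,0,0,0,0.61,0.0018,-0.0008,0,0,0,0,0.61,0.0018,-0.0008,0,0,0,0,0.61,0,0,0,0,0,0]'

```text
time_s: 7.55
position: [0.5531, 0.0865, 0.014]
tool_rot: [[0.915, -0.003, 0.403], [-0.403, -0.0, 0.915], [-0.003, -1.0, -0.001]]
ft_force: [-3.4, 1.4, 5.2]
grip_width: 0.052
```

servo_tool --rows '[0.61,0.0009,-0.0004,0,0,0,0,0.61,0.0009,-0.0004,0,0,0,0,0.61,0,0,0,0,0,0]'

```text
time_s: 7.8
position: [0.5547, 0.0858, 0.014]
tool_rot: [[0.915, -0.004, 0.403], [-0.403, -0.0, 0.915], [-0.003, -1.0, -0.002]]
ft_force: [-3.3, 0.8, 6.1]
grip_width: 0.0519
```

servo_tool --rows '[0.61,0.0009,-0.0004,0,0,0,0,0.61,0.0009,-0.0004,0,0,0,0,0.61,0,0,0,0,0,0]'

```text
time_s: 8.05
position: [0.5553, 0.0854, 0.0139]
tool_rot: [[0.915, -0.006, 0.403], [-0.403, 0.001, 0.915], [-0.006, -1.0, -0.002]]
ft_force: [-7.5, 3.5, 8.1]
grip_width: 0.0518
```

servo_tool --rows '[0.61,0.0009,-0.0004,0,0,0,0,0.61,0,0,0,0,0,0]'

```text
time_s: 8.22
position: [0.5554, 0.0853, 0.0138]
tool_rot: [[0.915, -0.008, 0.404], [-0.404, 0.001, 0.915], [-0.008, -1.0, -0.002]]
ft_force: [-10.3, 5.5, 9.8]
grip_width: 0.0521
```

```bash
python3 look.py 8
```

```text
8.2167 [0.5554 0.0853 0.0138] [-10.3   5.5   9.8] [ 0.91  1.68 -0.11]
```

View pics/c8.png

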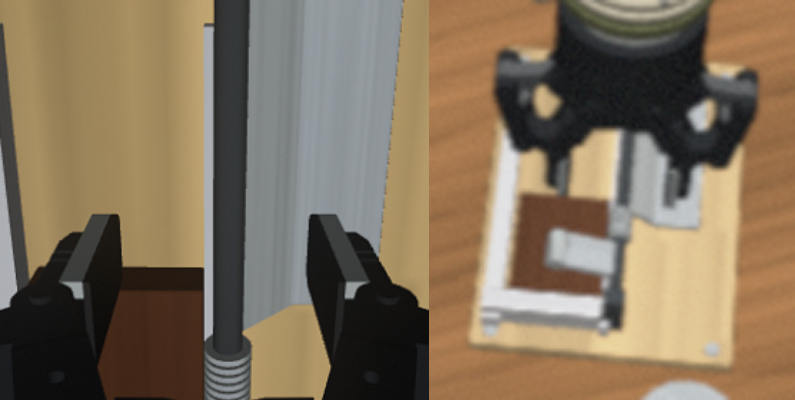

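The push force along the lane rose to about 12 N and the TCP stopped at jig x ≈ 0, which is where it should stop with the swatch home. The picture shows the swatch against the stop bar. I'll back the fingertip off with the plate still held down, then let the clip up gently.

servo_tool --rows '[0.61,-0.0018,0.0008,0,0,0,0,0.61,-0.0018,0.0008,0,0,0,0,0.61,-0.0018,0.0008,0,0,0,0,0.61,-0.0018,0.0008,0,0,0,0,0.61,0,0,0,0,0,0]'

```text
time_s: 8.73
position: [0.5522, 0.0872, 0.0147]
tool_rot: [[0.915, 0.002, 0.404], [-0.404, -0.001, 0.915], [0.002, -1.0, -0.0]]
ft_force: [2.6, -1.0, 5.1]
grip_width: 0.0523
```

servo_tool --rows '[0.61,0,0,0.002,0,0,0,0.61,0,0,0.002,0,0,0,0.61,0,0,0.002,0,0,0,0.61,0,0,0.002,0,0,0,0.61,0,0,0.003,0,0,0,0.61,0,0,0.004,0,0,0,0.61,0,0,0.006,0,0,0,0.61,0,0,0.01,0,0,0,0.61,0,0,0.015,0,0,0,0.61,0,0,0.02,0,0,0]'

```text
time_s: 9.57
position: [0.5508, 0.0878, 0.0808]
tool_rot: [[0.915, -0.002, 0.404], [-0.404, 0.0, 0.915], [-0.002, -1.0, -0.001]]
ft_force: [-1.0, -0.3, -0.1]
grip_width: 0.0521
```

servo_tool --rows '[0.61,0,0,0.025,0,0,0,0.61,-0.01,0,0.03,0,0,0,0.61,-0.025,0,0.025,0,0,0,0.61,-0.03,0,0.02,0,0,0,0.61,-0.03,0,0,0,0,0,0.61,-0.03,0,0,0,0,0,0.61,0,0,0,0,0,0,0.61,0,0,0,0,0,0]'

```text
time_s: 10.23
position: [0.4256, 0.0879, 0.1815]
tool_rot: [[0.915, 0.002, 0.403], [-0.403, -0.0, 0.915], [0.001, -1.0, 0.0]]
ft_force: [0.3, -0.3, 0.1]
grip_width: 0.0521
```

```bash
python3 - <<'E'
from h import *
s=env.observe();print(s["time_s"],s["position"],s["ft_force"])
np.savez("s9.npz",position=s["position"],tool_rot=s["tool_rot"])
w=env.get_image("wrist")[:,:,::-1];cv2.imwrite("pics/w9.png",w)
c=env.get_image("scene")[:,:,::-1];cv2.imwrite("pics/s9.png",c)
cv2.imwrite("pics/s9c.png",cv2.resize(c[165:285,285:395],None,fx=5,fy=5,interpolation=cv2.INTER_CUBIC))
E
```

```text
10.2333 [0.42564924 0.08790239 0.18147279] [ 0.33771051 -0.2743337   0.11686706]
```

View pics/w9.png

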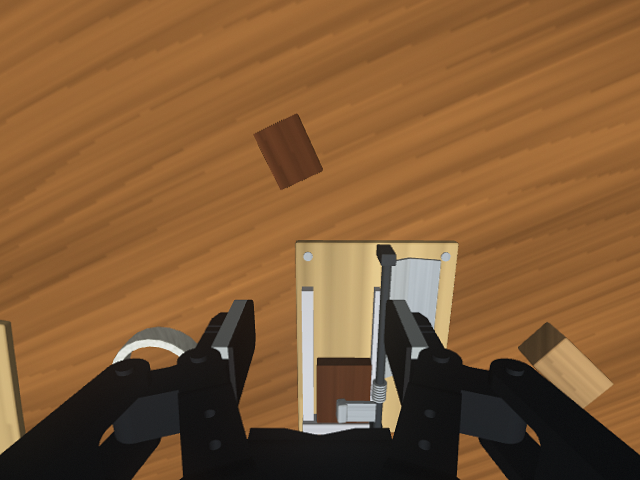

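View pics/s9c.png

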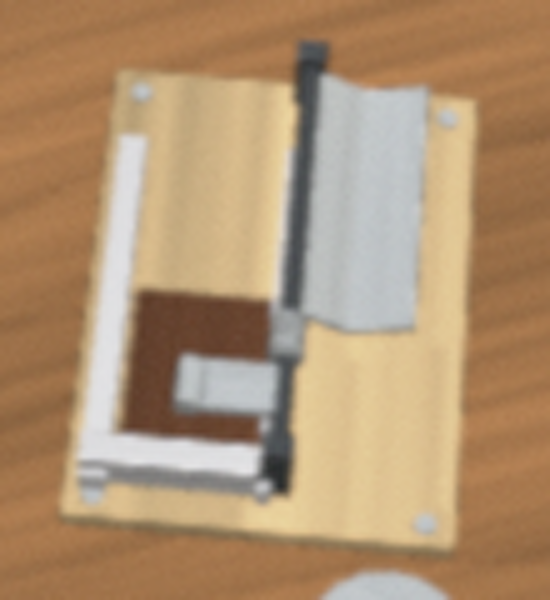

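The nose now lies on the swatch and the swatch meets the stop bar. I'll check the swatch's rear edge numerically: (140,290)-(270,300) in the scene crop and (318,358)-(372,358) in the wrist picture.

```bash
python3 - <<'E'
from h import *
a=np.radians(-23.86);R=np.array([[np.cos(a),-np.sin(a)],[np.sin(a),np.cos(a)]]);o=np.array([.5568,.0887])
L=lambda C,px,z:((plane(C,px,z)[:,:2]-o)@R*1000).round(1).tolist()
f=lambda L,o:(np.array(L,float)+.5)/5-.5+np.array(o)
print(L(cam("scene"),f([(140,290),(270,300)],(285,165)),.024))
W=cam("wrist",dict(np.load("s9.npz")))
print(L(W,[(318,358),(372,358)],.024),"board rear",L(W,[(296,242),(458,242)],.01))
t=env.get_image("top")[:,:,::-1];cv2.imwrite("pics/t9.png",t)
E
```

```text
[[10.3, -55.3], [9.7, -7.7]]
[[3.4, -53.8], [3.4, -5.7]] board rear [[-100.2, -72.5], [-100.4, 64.8]]
```

View pics/t9.png

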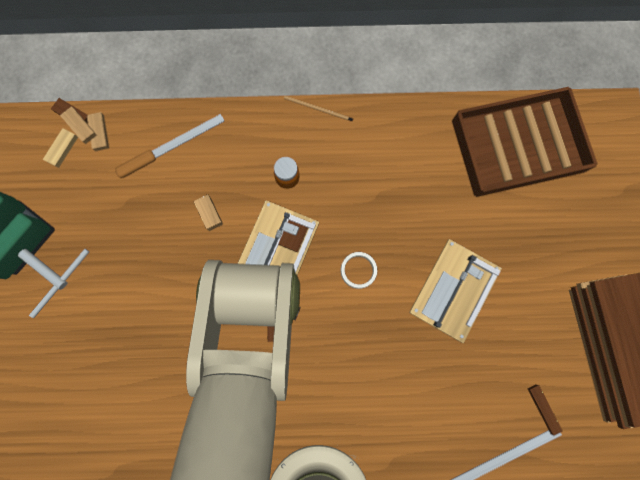

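The wrist value disagrees (3 mm against 10 mm). I probably picked the lower edge of the rear face, so I'll check on an enlargement.

```bash
python3 - <<'E'
from h import *
a=np.radians(-23.86);R=np.array([[np.cos(a),-np.sin(a)],[np.sin(a),np.cos(a)]]);o=np.array([.5568,.0887])
W=cam("wrist",dict(np.load("s9.npz")))
P=lambda x,z:proj(W,np.r_[R@np.array([x,-.033])+o,z])[0].round(1).tolist()
print("expected home: bottom",P(.011,.010),"top",P(.011,.024), "stop foot",P(.075,.010),"stop top",P(.075,.026),"swatch front top",P(.075,.024))
im=cv2.imread("pics/w9.png")
print([(r,im[r,330:365].mean(0).round().astype(int).tolist()) for r in range(352,374)])
cv2.imwrite("pics/w9c.png",cv2.resize(im[340:440,290:400],None,fx=6,fy=6,interpolation=cv2.INTER_CUBIC))
E
```

```text
expected home: bottom [340.4, 356.6] top [341.2, 365.4] stop foot [339.2, 412.9] stop top [340.0, 424.7] swatch front top [339.9, 423.2]
[(352, [118, 169, 196]), (353, [118, 169, 196]), (354, [118, 170, 196]), (355, [119, 171, 198]), (356, [116, 166, 193]), (357, [82, 120, 143]), (358, [22, 29, 41]), (359, [27, 35, 49]), (360, [27, 36, 50]), (361, [27, 37, 51]), (362, [27, 36, 50]), (363, [27, 36, 50]), (364, [26, 35, 47]), (365, [31, 45, 67]), (366, [40, 59, 93]), (367, [40, 59, 93]), (368, [40, 59, 92]), (369, [39, 59, 92]), (370, [40, 59, 92]), (371, [39, 58, 92]), (372, [39, 58, 92]), (373, [40, 59, 92])]
```

View pics/w9c.png

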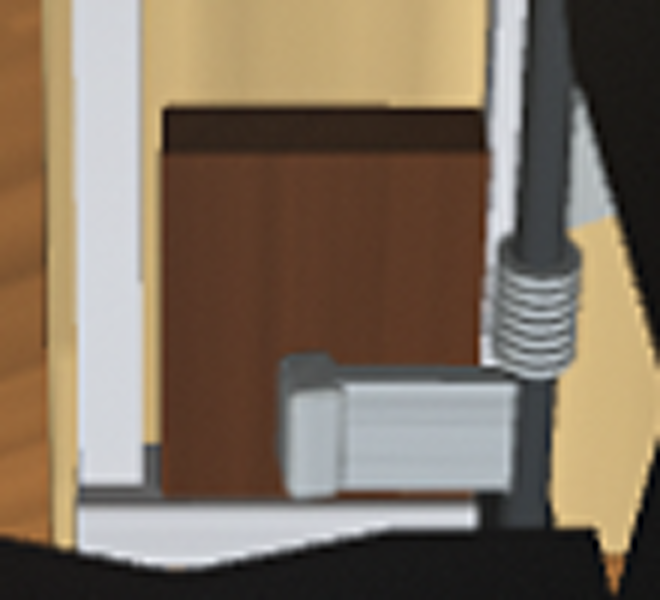

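The enlargement settles it. The rear face's lower edge is at row 357 (home predicts 356.6) and its top edge is at row 365 (home predicts 365.4). The front edge meets the stop with no board visible between them, and the nose rests on the swatch. The hand is clear, so I'll hand in.

```bash
python3 -c "
from rig import env
print(env.close_job())"
```

```text
the job is handed in; nothing more can be done
None
```

The swatch is loaded and the job is handed in, after about 10.3 s of the 38 s allowed. One fingertip pressed the clip plate almost fully down, raising the nose about 14 mm. It kept the plate down while the other fingertip pushed the swatch under the nose. At the stop the push force rose to about 12 N. I then backed the fingertip off, let the clip up slowly and took the hand clear.

**Last checks:**
- **Swatch position:** in the wrist picture the swatch's rear edges sit within half a pixel of where they should be when home, and no gap shows at the stop. The scene camera puts the rear face at jig x ≈ 10 mm, against 11 mm when home, which is within calibration.
- **Clip and hand:** the nose lies on the swatch and the force reading is near zero.
- **Bystanders:** in the last top view the offcut, tape and jar look to be where they started. I compared them by eye and did not measure them.

**One disagreement:** the wrist camera first gave the rear face at 3 mm. I had picked its lower edge by mistake, and the enlargement showed this.

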